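# Walk the power supply round to the dust extractor

## Robot

A 6-joint arm with a two-finger parallel gripper is mounted at the origin on the work surface. World frame = base frame: x ahead of the robot, y to its left, z up, the work surface at z = 0. Lengths are in m, angles in rad, forces in N, time in s.
With the tool pointing down it reaches from about 0.375 to 0.9 m from the base axis. Payload 3.1 kg.
Tool frame: the origin (TCP) lies at the very end of the fingers, on their centre line; the grasp point (between the pads) lies 19 mm behind it; z points along the fingers, y is the line along which they close (so a half turn about z gives the same grasp; the last joint's range is limited). The gripper opens to 87 mm and grips with 3 to 60 N. Pads are 19 mm wide; open, the fingers measure 117 mm over their backs; the gripper's body (75 mm by 190 mm) begins 51 mm behind the grasp point.
Start: joints at [-1.393, 0.527, 1.433, -0, 1.181, -0.178], TCP at [0.218, -0.586, 0.196] pointing down, gripper open.
Joint ranges: [-3.08, 3.08], [-0.75, 2.2], [0.22, 2.44], [-1.43, 4.57], [0, 2.65], [-2.85, 2.85]. Speed limits (rad/s): [2.79, 2.79, 3.14, 3.14, 3.14, 3.14].

## Interface

Orientations are given as a unit quaternion [x, y, z, w].
In Python, from rig import robot gives the robot as it stands. The module is installed in compiled form; this text tells all that it offers.
- The arm moves only by the tool servo_tool, never from a script. Its argument "rows" is one flat list of numbers, 5 for each row, row after row: the closure, from -1 (fully open) to 1 (shut), so that 0 is half open, then the shift along the tool's x, y, z in m, then the turn about the tool's z in degrees. A call has 1 to 5 rows; each row shifts and turns the commanded pose from where the row before left it, along the tool's axes as they then stand; what a row does not reach is not made up. A row lasts 1/12 s, in which the tool goes at most 41.7 mm and 7.16 degrees, less where a joint would pass 70% of its speed; a pose out of reach is approached as far as the arm can. A call with a gripper value outside its range is refused whole. The fingers move at their own pace and stop on an object; "newtons" is the grip in N (left out, the last holds). Time passes only in rows, so rows that do not move let the fingers close. It gives the time, the measured TCP pose, the force, the opening and the grip force at its end, in the units of the state.
- robot.get_obs(): the state, without advancing time (a new reading comes with each control period).
- robot.camera(name): name is "scene" or "top" or "wrist"; returns a dict with "pixels" (384x512x3 uint8, red, green, blue), "intrinsics" (3x3 intrinsics, pixels), "rvec" (rotation vector, rad) and "tvec" (3), from world to camera coordinates, as OpenCV has them; the wrist camera has in their place "mount" (4x4, takes a point from camera to tool coordinates, whose origin is the TCP and whose axes are the flange's). Camera axes: x right, y down, z forward; pixel columns grow to the right and rows downward; lengths in m; the calibration is good to about 2 mm. A picture is of the moment at which its call begins: read the wrist's pose just before it. There is no depth.
- robot.hand_in(): hands the job in; it is judged then, once.
Trained networks look in a picture, given as the dict that the camera call returned (one of the last four; its "shot" number tells which), for a name from the list of things; names that differ only in an ending like _2 or _b are one class to them, and where a whole thing is asked for, a point or a joint stands for the part that bears it (a point fixed in the world has none). Each returns a list of dicts, best first, with "score" (0 to 1); they miss things now and then, are a little off and sometimes report something else, mostly with a low value. They report only what shows in the picture. A call takes as long as a camera call. They do not tell look-alikes from the thing itself.
- robot.spot_in(picture, query): "at" ([x, y, z] in m, in world coordinates, good to about 4 mm: the middle of the surface that is visible of it).
- robot.outline_of(picture, query): "region" (384x512 bool, what is visible of it).
- robot.place_of(picture, query): "at" ([x, y, z] in m, in world coordinates, good to about 4 mm: a listed point, or the origin of a listed thing).
The state is a dict: "time": time; "q": joint angles; "joint_velocities": joint speeds; "joint_torque": joint torques, N m; "position": TCP position; "tool_rot": TCP orientation; "ft_force": force on the tool from outside, world axes, zero at the start; "moment": the same for the moment, N m; "grip_width": finger opening in m; "grip_force": force on a finger pad.
Only numpy, scipy, OpenCV 4.12 (cv2) and the standard library are available. Lean on these libraries where they do the work, as an engineer would, in place of code of your own. Each camera call takes 0.05 s, during which the arm holds its last target. There are 200 camera calls.

## Task

The heavy computer power supply stands turned the wrong way in front of the dust extractor. Walk it round on its feet with pushes of the fingertips, first at one corner and then at another, until its mains-socket end faces the extractor's nozzle and lies flat against the nozzle's front plate, centred on the grille so that it reaches past neither end of the grille. Only push it, never lift or tip it; leave all the other things on the bench where they are, and finish with the hand clear.

Things in the scene. Friction and masses are not known exactly. Their poses are not given: they have to be found in the camera images.
- psu: heavy block: small computer power supply, dark steel case with flat upright sides, 100 mm long (x) by 125 mm wide (y) by 66 mm high, 1.0 to 1.5 kg, centre of mass in the middle. Origin: centre of its underside on the bench, z up. x points out of its mains-socket end. At the start that end looks left or left and back, 68 to 127 degrees anticlockwise (from above) from where it must face
- socket_end (a point): centre of the power supply's mains-socket end face (125 mm wide; black inlet, rocker switch, honeycomb vent), 50 mm from the psu's origin along its x, 33 mm above the bench. On top of the case the round fan guard, 36 mm radius, is 6 mm off the middle towards this end
- plug_end (a point): centre of the opposite 125 mm end face, with flush rows of small black plug sockets, at x = -50 mm of the psu, 33 mm above the bench; a white blank label strip lies on top of the case along this edge. The case stands on four small feet at x = +-42, y = +-42 mm, 2.5 mm high, and needs 5 to 11 N to slide; pushed low it slides, pushed near its top edge it may tip
- intake: dust extractor, fixed: low white slot nozzle, 300 mm wide (y), 64 mm high, 78 mm deep, before a white filter box (240 mm wide, 120 mm high, from 135 mm behind the front plate). Its flat upright front plate is the fence and faces the robot. Origin: foot of the plate at its middle, on the bench; x into the machine, away from the robot; y along the plate to the left; turned up to 0.2 rad
- intake_face (a point): middle of the grille on the front plate's surface, 33 mm above the bench, straight above the intake's origin. The grille opening with upright bars is 155 mm wide, centred here; a dark rubber strip of the same width lies on top of the nozzle, just behind the opening. At the start the power supply's centre is 100 to 135 mm in front of the plate
- heatsink: bystander: aluminium finned heat sink, 60 x 60 x 32 mm high, origin centre of its underside; stands left of the work near the nozzle
- screw_dish: bystander: round steel dish with screws, 40 mm radius, 22 mm high, origin centre of its underside; right of the work near the nozzle
- capacitor: bystander: black upright capacitor can, 15 mm radius, 45 mm high, origin centre of its underside; left of the power supply
- screwdriver: bystander: screwdriver with red handle lying on the bench on the left, about 200 mm long along its x axis, origin on the bench under its middle
- brush: bystander: cleaning brush with green handle lying on the bench on the right, about 200 mm long along its x axis, origin on the bench under its middle
- case_fan: bystander: black square fan, 80 x 80 x 25 mm high, lying flat on the near right, origin centre of its underside
- spray_bottle: bystander: white bottle with blue cap, 28 mm radius, 150 mm high, standing on the left, origin centre of its underside
- phone: bystander: black phone lying flat on the right, 72 x 150 x 9 mm, origin centre of its underside
Mind the look-alikes: they are no part of the job. Leave any orange look-alike of the psu alone.

How it is judged:
At the end, for the whole second after the job is handed in: The power supply stands on its feet at rest, its mains-socket end flat against the nozzle's front plate (middle of that end within 4 mm of the plate, square to it within 0.045 rad) and its middle within 15 mm of the middle of the grille sideways (x of socket_end in the frame of intake between -0.004 and 0.004 m and y of socket_end in the frame of intake between -0.015 and 0.015 m and angle between the x axis of psu and the x axis of intake, either way round below 0.045 rad and angle between psu's own z axis and vertical below 0.03 rad and height (world z) of psu below 0.004 m and linear speed of psu below 0.01 m/s); the robot touches nothing.
It fails at once if the power supply is lifted or tipped (underside more than 8 mm up, or tilted more than 0.1 rad) (height (world z) of psu above 0.008 m or angle between psu's own z axis and vertical above 0.1 rad).
It fails at once if another thing on the bench is moved by more than 15 mm (distance of any of heatsink, screw_dish, capacitor, screwdriver, brush, case_fan, spray_bottle, phone from where it was at the start of the episode above 0.015 m).
It also fails if it takes over 72 s, if anything falls off the work surface, if the arm or the gripper's body presses on something with over 40 N, if the wrist force passes 120 N, or if a joint passes its speed limit or range.

## Working session

There is one attempt and no reset: what is moved stays moved. The work goes in short steps, Python scripts to look and compute and a tool call to move; the robot and the scene stay as the last step left them, time stands still between calls to the robot, and variables do not carry over. Pictures are saved under pics/ and viewed, at most 10 in all, crops included, and the job is handed in when it is done.

Besides the shell and the picture viewer there is one more tool, called by a JSON object that holds its "fn" and its "kwargs". servo_tool: Moves the arm, as the interface text tells. Its arguments: {"type":"object","properties":{"rows":{"type":"array","items":{"type":"number"}},"newtons":{"type":"number"}},"required":["rows"]}

```bash
mkdir -p pics
cat > h.py <<'E'
import numpy as np,cv2
from rig import robot
def proj(p,P):
    return cv2.projectPoints(np.array(P,float).reshape(-1,3),np.array(p["rvec"],float),np.array(p["tvec"],float),np.array(p["intrinsics"],float),None)[0].reshape(-1,2)
def unproj(p,uv,z):
    R=cv2.Rodrigues(np.array(p["rvec"],float))[0];t=np.array(p["tvec"],float).ravel();K=np.array(p["intrinsics"],float)
    uv=np.array(uv,float).reshape(-1,2);d=(np.linalg.inv(K)@np.c_[uv,np.ones(len(uv))].T).T@R;c=-R.T@t
    return c+d*((z-c[2])/d[:,2])[:,None]
def save(p,n,crop=None,s=1):
    im=p["pixels"][:,:,::-1]
    if crop: im=im[crop[1]:crop[3],crop[0]:crop[2]]
    cv2.imwrite("pics/"+n,cv2.resize(im,None,fx=s,fy=s,interpolation=cv2.INTER_CUBIC))
E
python3 - <<'E'
from h import *
a=robot.camera("top");b=robot.camera("scene")
save(a,"top0.png",s=1.5);save(b,"scene0.png",s=1.5)
for p,n in((a,"top"),(b,"scene")):
  for q in["psu","socket_end","plug_end","intake","intake_face","heatsink","screw_dish","capacitor"]:
    for r in robot.place_of(p,q)[:3]: print(n,q,np.round(r["at"],3),round(r["score"],2),np.round(proj(p,r["at"])[0]))
o=robot.get_obs();print(o["time"],o["position"],o["tool_rot"],o["grip_width"])
E
```

```text
top psu [0.322 0.118 0.004] 0.8 [214. 249.]
top psu [0.575 0.03  0.003] 0.68 [243. 177.]
top psu [ 0.342 -0.073 -0.003] 0.62 [270. 245.]
top socket_end [ 0.368 -0.117  0.035] 0.96 [284. 236.]
top socket_end [0.57  0.081 0.031] 0.79 [228. 176.]
top socket_end [0.3   0.075 0.036] 0.59 [226. 255.]
top plug_end [0.34  0.165 0.035] 0.97 [200. 242.]
top plug_end [ 0.583 -0.02   0.032] 0.73 [258. 173.]
top plug_end [ 0.318 -0.032  0.032] 0.7 [259. 250.]
top intake [0.682 0.023 0.005] 0.76 [247. 148.]
top intake_face [0.678 0.022 0.034] 0.78 [246. 147.]
top heatsink [0.583 0.267 0.008] 0.8 [176. 173.]
top heatsink [0.682 0.023 0.003] 0.25 [247. 149.]
top screw_dish [ 0.592 -0.231 -0.001] 0.79 [317. 176.]
top capacitor [ 0.482  0.21  -0.003] 0.61 [191. 202.]
scene psu [0.319 0.118 0.   ] 0.92 [326. 201.]
scene psu [ 0.339 -0.076 -0.002] 0.71 [284. 169.]
scene psu [0.579 0.022 0.001] 0.64 [241. 217.]
scene socket_end [0.299 0.072 0.033] 0.97 [323. 183.]
scene socket_end [ 0.366 -0.121  0.033] 0.73 [271. 157.]
scene socket_end [0.57  0.083 0.032] 0.64 [254. 222.]
scene plug_end [ 0.578 -0.021  0.035] 0.95 [233. 200.]
scene plug_end [ 0.318 -0.03   0.035] 0.84 [299. 166.]
scene plug_end [0.342 0.164 0.034] 0.79 [332. 207.]
scene intake [ 0.676  0.025 -0.003] 0.76 [213. 232.]
scene intake_face [0.676 0.022 0.034] 0.75 [212. 224.]
scene heatsink [ 0.588  0.268 -0.003] 0.63 [287. 279.]
scene screw_dish [ 0.584 -0.228  0.004] 0.59 [200. 169.]
scene capacitor [ 0.482  0.208 -0.002] 0.43 [304. 245.]
0.9 [ 0.21831457 -0.58561475  0.19618221] [ 9.84129036e-01  1.77454330e-01 -8.50883717e-06  3.28686009e-05] 0.08713409589911059
```

View pics/top0.png

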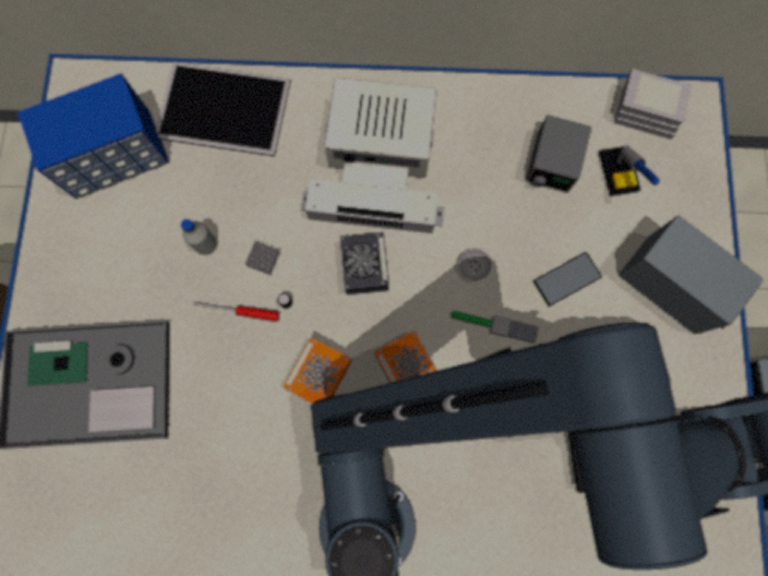

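Run:
```python
from h import *
a=robot.camera("top");save(a,"crop0.png",(170,120,340,270),4.6)
m=robot.outline_of(a,"intake")[:2]
for r in m:
  c=max(cv2.findContours(r["region"].astype('uint8'),0,2)[0],key=cv2.contourArea);print(r["score"],cv2.minAreaRect(c))
```

```text
0.62 ((252.59487915039062, 102.51095581054688), (95.06159973144531, 97.39229583740234), 6.581944942474365)
```

View pics/crop0.png

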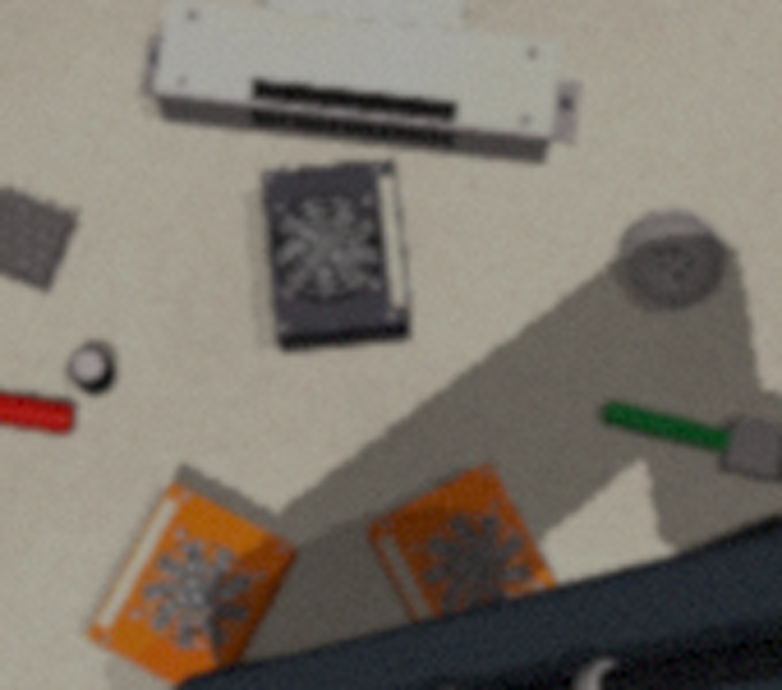

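The look-alikes are the two orange cases at (212,248) and (270,240). The dark case at (243,177) is the real power supply: its white label is on the right, so its socket end faces left. The nozzle's front edge runs from about (205,141) to (289,150).

```bash
cat >> h.py <<'E'
import math
INT=None
def psu_pose(verbose=True,cams=("top","scene")):
    S=[];P=[];C=[]
    for n in cams:
        p=robot.camera(n)
        for q,L in(("socket_end",S),("plug_end",P),("psu",C)):
            rs=[r for r in robot.place_of(p,q) if r["at"][0]>0.44 and abs(r["at"][1])<0.2 and r["score"]>.3]
            if rs: L.append(np.array(rs[0]["at"]))
            if verbose: print(n,q,[np.round(r["at"],3) for r in rs[:2]])
    return [np.mean(L,0) if L else None for L in(S,P,C)]
E
python3 - <<'E'
from h import *
a=robot.camera("top")
f=lambda l,z:unproj(a,[(170+x/4.6,120+y/4.6) for x,y in l],z)
n=f([(163,95),(548,140),(254,98),(455,118)],.064);print(np.round(n,3))
d=n[0]-n[1];print("yaw nozzle",np.degrees(math.atan2(-d[0],d[1])),np.linalg.norm(d), (n[0]+n[1])/2)
t=f([(263,172),(392,160),(408,325),(282,338)],.066);print(np.round(t,3),t.mean(0))
e=(t[0]-t[1])+(t[3]-t[2]);print("psu yaw",np.degrees(math.atan2(e[1],e[0])))
S,P,C=psu_pose();print(S,P,C)
E
```

```text
[[ 0.685  0.164  0.064]
 [ 0.66  -0.126  0.064]
 [ 0.686  0.095  0.064]
 [ 0.675 -0.056  0.064]]
yaw nozzle -4.942723060593224 0.29056767434050473 [0.67297718 0.01899539 0.064     ]
[[ 0.627  0.086  0.066]
 [ 0.64  -0.01   0.066]
 [ 0.515 -0.026  0.066]
 [ 0.502  0.065  0.066]] [0.57087648 0.02876574 0.066     ]
psu yaw 97.83502696636305
top socket_end [array([0.572, 0.08 , 0.027])]
top plug_end [array([ 0.584, -0.02 ,  0.032])]
top psu [array([0.575, 0.029, 0.003]), array([0.568, 0.082, 0.028])]
scene socket_end []
scene plug_end [array([0.567, 0.08 , 0.03 ]), array([ 0.579, -0.02 ,  0.036])]
scene psu [array([ 0.579,  0.027, -0.   ])]
[0.572  0.08   0.0273] [0.5752  0.02995 0.0309 ] [0.5772  0.02815 0.0013 ]
```

{"fn": "servo_tool", "kwargs": {"rows": [1,0,0,0,7,1,0,0,0,7,1,0,0,0,6.4]}}

```text
time: 1.7
position: [0.2183, -0.5856, 0.1961]
tool_rot: [1.0, -0.003, -0.0, -0.0]
ft_force: [-0.1, 0.1, -0.5]
grip_width: 0.074
grip_force: 0.0
```

{"fn": "servo_tool", "kwargs": {"rows": [1,0.0215,-0.0354,0,0,1,0.0215,-0.0354,0,0,1,0.0215,-0.0354,0,0,1,0.0215,-0.0354,0,0,1,0.0215,-0.0354,0,0]}}

```text
time: 2.12
position: [0.3263, -0.407, 0.1962]
tool_rot: [1.0, -0.0, 0.0, 0.0]
ft_force: [0.8, -0.1, -0.4]
grip_width: 0.0421
grip_force: 0.0
```

{"fn": "servo_tool", "kwargs": {"rows": [1,0.0215,-0.0354,0,0,1,0.0215,-0.0354,0,0,1,0.0215,-0.0354,0,0,1,0.0215,-0.0354,0,0,1,0.0215,-0.0354,0,0]}}

```text
time: 2.53
position: [0.4339, -0.2297, 0.1965]
tool_rot: [1.0, 0.0, 0.0, 0.0]
ft_force: [-0.1, -0.9, -0.4]
grip_width: 0.0086
grip_force: 0.0
```

{"fn": "servo_tool", "kwargs": {"rows": [1,0.0215,-0.0354,0,0,1,0.0215,-0.0354,0,0,1,0.0215,-0.0354,0,0,1,0.0215,-0.0354,0,0,1,0.0215,-0.0354,0,0]}}

```text
time: 2.95
position: [0.5413, -0.0524, 0.1964]
tool_rot: [1.0, 0.0, 0.0, 0.0]
ft_force: [0.6, 0.2, -0.1]
grip_width: 0.0005
grip_force: 0.0
```

{"fn": "servo_tool", "kwargs": {"rows": [1,0,0,0.03,-4,1,0,0,0.03,-4,1,0,0,0.02,0,1,0,0,0,0,1,0,0,0,0]}}

```text
time: 3.37
position: [0.5399, -0.0541, 0.1155]
tool_rot: [0.998, 0.07, -0.001, -0.0]
ft_force: [0.5, -1.0, 1.1]
grip_width: 0.0007
grip_force: 0.0
```

Run:
```python
from h import *
a=robot.camera("top");save(a,"top1.png",s=1.5);print(psu_pose())
p=robot.camera("wrist");save(p,"w1.png",s=1.2);print(robot.get_obs()["position"],robot.get_obs()["tool_rot"]); print(p["mount"],p["intrinsics"])
```

```text
top socket_end [array([0.571, 0.082, 0.027])]
top plug_end []
top psu [array([ 0.574,  0.033, -0.001])]
scene socket_end [array([0.571, 0.078, 0.032])]
scene plug_end [array([ 0.58 , -0.019,  0.035])]
scene psu [array([ 0.576,  0.025, -0.001]), array([ 0.672,  0.023, -0.001])]
[array([0.5711 , 0.0798 , 0.02965]), array([ 0.5801, -0.0193,  0.0353]), array([ 0.57495,  0.02885, -0.0013 ])]
[ 0.5406624  -0.05455065  0.11672692] [9.97547556e-01 6.99899538e-02 4.96554604e-04 1.82682236e-04]
[[-8.09954989e-04 -9.56708125e-01 -2.91047947e-01  7.98840280e-02]
 [ 9.99999630e-01 -6.90217802e-04 -5.14065504e-04  2.32579723e-04]
 [ 2.90924170e-04 -2.91048256e-01  9.56708330e-01 -1.88868407e-01]
 [ 0.00000000e+00  0.00000000e+00  0.00000000e+00  1.00000000e+00]] [[286.79879241   0.         261.38033441]
 [  0.         286.79879241 190.17835612]
 [  0.           0.           1.        ]]
```

View pics/w1.png

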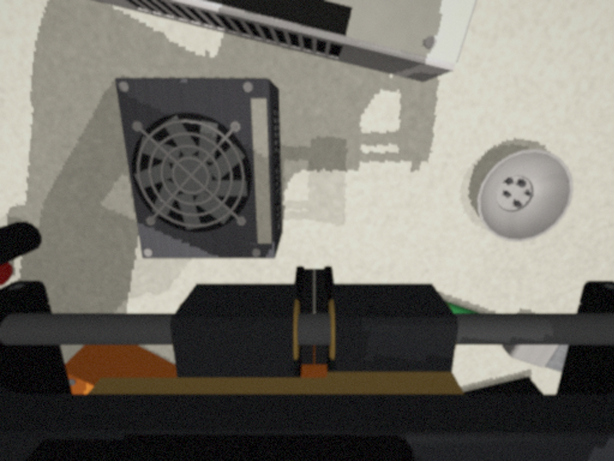

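View pics/top1.png

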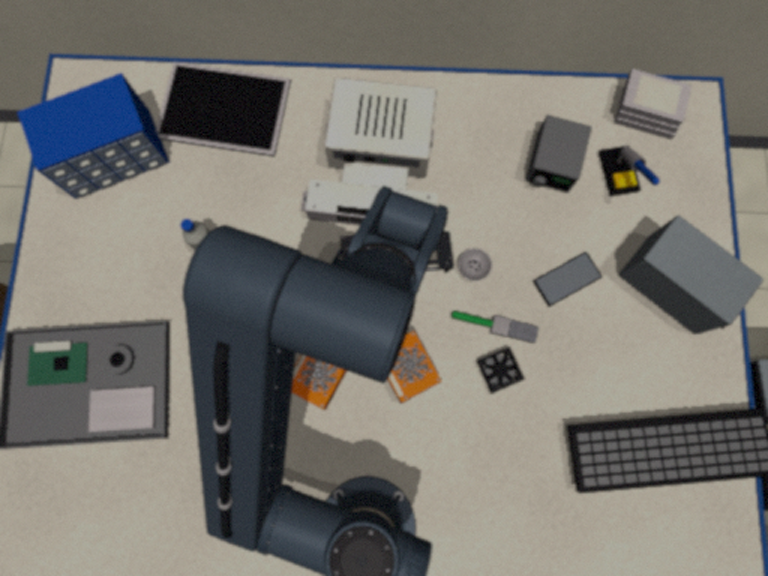

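The wrist view is clear: the power supply's top spans (116,80) to (278,257), with the label on the right. The closed fingers are off its near right corner, at (314,285).

{"fn": "servo_tool", "kwargs": {"rows": [1,0,0,0.034,0,1,0,0,0.034,0,1,0,0,0.034,0,1,0,-0.008,0,0,1,0,-0.007,0,0]}}

```text
time: 4.28
position: [0.5365, -0.0387, 0.0127]
tool_rot: [0.998, 0.07, -0.002, -0.001]
ft_force: [-0.9, 0.1, 0.9]
grip_width: 0.0004
grip_force: 0.0
```

{"fn": "servo_tool", "kwargs": {"rows": [1,0,-0.008,0,3,1,0,-0.008,0,4,1,0,-0.008,0,4,1,0,-0.008,0,4,1,0,-0.008,0,4]}}

```text
time: 4.7
position: [0.5365, 0.0001, 0.0167]
tool_rot: [0.995, -0.096, -0.001, 0.001]
ft_force: [-4.5, -6.3, -1.8]
grip_width: 0.0003
grip_force: 3.0
```

```bash
cat >> h.py <<'E'
from scipy.spatial.transform import Rotation as Rot
def wrist():
    o=robot.get_obs();p=robot.camera("wrist")
    T=np.eye(4);T[:3,:3]=Rot.from_quat(o["tool_rot"]).as_matrix();T[:3,3]=o["position"]
    M=np.linalg.inv(T@np.array(p["mount"]));q=dict(p)
    q["rvec"]=cv2.Rodrigues(M[:3,:3])[0];q["tvec"]=M[:3,3]
    return p,q,o
def look(name=None,cands=("psu","socket_end","plug_end")):
    p,q,o=wrist();r={}
    print("t",round(o["time"],2),"tcp",np.round(o["position"],3),"yaw",round(math.degrees(2*math.atan2(o["tool_rot"][1],o["tool_rot"][0])),1),"F",np.round(o["ft_force"],1))
    for c in cands:
        rs=[x for x in robot.place_of(p,c) if x["at"][0]>.44 and x["score"]>.3]
        if rs: r[c]=rs[0]["at"]; print(c,np.round(rs[0]["at"],3),round(rs[0]["score"],2))
    if name: save(p,name,s=1.2)
    m=[x for x in robot.outline_of(p,"psu")]
    if m: r["region"]=m[0]["region"]
    if "socket_end" in r and "plug_end" in r:
        d=np.array(r["socket_end"])-r["plug_end"];print("yaw",round(math.degrees(math.atan2(d[1],d[0])),1),"len",np.linalg.norm(d))
    return p,q,r
def model(q,x,y,a):
    c,s=math.cos(a),math.sin(a)
    V=[(x+c*u-s*v,y+s*u+c*v,z) for z in(.0025,.066) for u in(-.05,.05) for v in(-.0625,.0625)]
    return proj(q,V)
def fit(q,reg,x0):
    # silhouette fit: hull of the projected box against the outline
    from scipy.optimize import minimize
    reg=reg.astype(np.uint8);n,l,st,_=cv2.connectedComponentsWithStats(reg);reg=(l==1+np.argmax(st[1:,4])).astype(np.uint8)
    H=cv2.resize(reg,None,fx=2,fy=2,interpolation=1)
    def cost(v):
        h=cv2.convexHull(model(q,*v).astype(np.float32)*2)
        m=np.zeros_like(H);cv2.fillConvexPoly(m,np.round(h*16).astype(np.int32),1,shift=4)
        return float((m!=H).sum())/(H.sum()+1)
    b=None
    for dy in(0,.15,-.15):
        v0=np.array(x0)+[0,0,dy];S=np.array([v0]+[v0+np.eye(3)[i]*[.015,.015,.15][i] for i in range(3)])
        r=minimize(cost,v0,method="Nelder-Mead",options=dict(initial_simplex=S,xatol=2e-4,fatol=1e-5))
        if b is None or r.fun<b.fun:b=r
    i=np.array([math.cos(YI),math.sin(YI)]);d=b.x[:2]-OI
    print("FIT",np.round(b.x[:2],4),"yaw",round(math.degrees(b.x[2]),1),"cost",round(b.fun,3),"| intake frame xc %.4f yc %.4f yaw %.1f"%(d@i,d@[-i[1],i[0]],math.degrees(b.x[2]-YI)))
    return b.x
OI=np.array([.675,.021]);YI=math.radians(-5)
E
python3 - <<'E'
from h import *
p,q,r=look("w2.png",("psu","socket_end","plug_end","intake","intake_face"))
c=r["psu"] if "psu" in r else [.58,.06,0]
if "region" in r: fit(q,r["region"],[c[0],c[1],math.radians(75)])
E
```

```text
t 4.7 tcp [0.536 0.    0.017] yaw -11.0 F [-4.5 -6.3 -1.8]
psu [0.59  0.055 0.004] 0.97
plug_end [0.584 0.008 0.032] 0.82
intake [0.674 0.021 0.001] 0.89
FIT [0.5846 0.0567] yaw 86.2 cost 0.226 | intake frame xc -0.0932 yc 0.0277 yaw 91.2
```

View pics/w2.png

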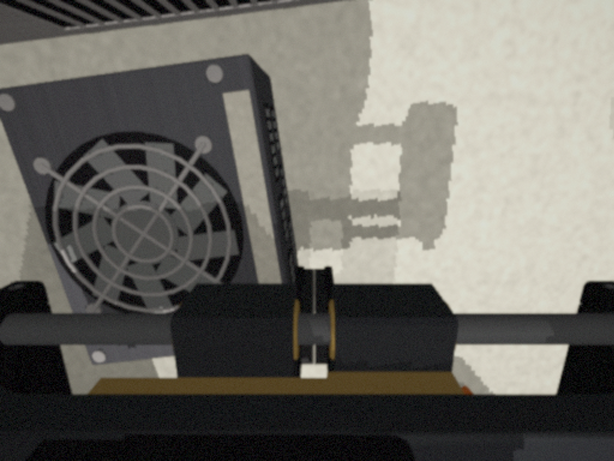

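{"fn": "servo_tool", "kwargs": {"rows": [1,0,-0.008,0,4,1,0,-0.008,0,4,1,0,-0.008,0,4,1,0,-0.008,0,4]}}

```text
time: 5.38
position: [0.5421, 0.0285, 0.0147]
tool_rot: [0.972, -0.233, -0.005, 0.003]
ft_force: [-10.1, -10.9, 11.1]
grip_width: 0.0003
grip_force: 7.7
```

```bash
sed -i 's/^    H=cv2.resize.*/&\n    H[456:]=0/; s/^        return float((m/        m[456:]=0\n&/' h.py
cat > see.py <<'E'
from h import *
import sys
def run(yaw0,extra=(),name=None):
    p,q,r=look(name,("psu","socket_end","plug_end")+extra)
    c=r.get("psu",[.6,.04,0])
    return fit(q,r["region"],[c[0],c[1],math.radians(yaw0)]) if "region" in r else None
if __name__=="__main__": run(float(sys.argv[1]),tuple(sys.argv[2].split(",")) if len(sys.argv)>2 and sys.argv[2] else (),sys.argv[3] if len(sys.argv)>3 else None)
E
python3 see.py 65
```

```text
t 5.38 tcp [0.542 0.028 0.015] yaw -26.9 F [-10.1 -10.9  11.1]
psu [0.601 0.075 0.002] 0.78
plug_end [0.59  0.033 0.031] 0.91
FIT [0.5983 0.0779] yaw 76.6 cost 0.006 | intake frame xc -0.0814 yc 0.0500 yaw 81.6
```

{"fn": "servo_tool", "kwargs": {"rows": [1,0,0.012,0,0,1,0,0,-0.035,0,1,0,0,-0.035,0,1,0,0,-0.03,0,1,0.0105,-0.034,0,0]}}

```text
time: 6.05
position: [0.5669, 0.042, 0.1198]
tool_rot: [0.972, -0.235, 0.003, 0.0]
ft_force: [0.0, -1.3, 0.6]
grip_width: 0.0006
grip_force: 0.0
```

{"fn": "servo_tool", "kwargs": {"rows": [1,0.0105,-0.034,0,0,1,0.0105,-0.034,0,0,1,0.0105,-0.034,0,0,1,0.0105,-0.034,0,0,1,0,0,0,0]}}

```text
time: 6.47
position: [0.6712, 0.1521, 0.1149]
tool_rot: [0.973, -0.231, 0.004, -0.003]
ft_force: [1.1, 0.4, 0.1]
grip_width: 0.0006
grip_force: 0.0
```

```bash
python3 - <<'E'
from h import *
p,q,o=wrist();save(p,"w3.png",s=1.2);print(o["position"],o["time"])
r=robot.outline_of(p,"psu")
if r: fit(q,r[0]["region"],[.598,.078,math.radians(76)])
E
python3 -c "
from h import *
S=psu_pose()"
```

```text
[0.67120522 0.15206172 0.11485857] 6.4667
top socket_end [array([0.614, 0.129, 0.028])]
top plug_end [array([0.589, 0.028, 0.034])]
top psu [array([ 0.598,  0.077, -0.002])]
scene socket_end [array([0.612, 0.125, 0.028])]
scene plug_end []
scene psu [array([0.6  , 0.078, 0.002])]
```

View pics/w3.png

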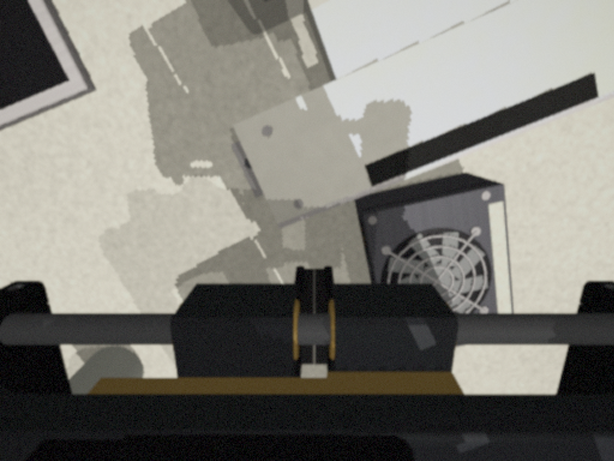

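{"fn": "servo_tool", "kwargs": {"rows": [1,-0.0105,0.0115,0,0,1,0,0,0.034,0,1,0,0,0.034,0,1,0,0,0.032,0,1,0,0.008,0,0]}}

```text
time: 7.38
position: [0.6419, 0.1353, 0.0076]
tool_rot: [0.972, -0.233, -0.006, 0.001]
ft_force: [-1.5, -0.4, -0.6]
grip_width: 0.0005
grip_force: 0.0
```

{"fn": "servo_tool", "kwargs": {"rows": [1,0,0.008,0,0,1,0,0.008,0,0,1,0,0.008,0,0,1,0,0.008,0,0,1,0,0.008,0,2]}}

```text
time: 7.8
position: [0.6343, 0.0998, 0.0181]
tool_rot: [0.968, -0.251, 0.006, -0.002]
ft_force: [4.3, 3.9, -2.2]
grip_width: 0.0004
grip_force: 3.1
```

```bash
python3 see.py 65;python3 -c "
from h import *
S=psu_pose()"
```

```text
t 7.8 tcp [0.634 0.1   0.018] yaw -29.0 F [ 4.3  3.9 -2.2]
psu [0.593 0.055 0.006] 0.95
FIT [0.5873 0.053 ] yaw 68.0 cost 0.026 | intake frame xc -0.0902 yc 0.0242 yaw 73.0
top socket_end [array([0.609, 0.098, 0.03 ])]
top plug_end [array([0.568, 0.002, 0.032]), array([0.681, 0.022, 0.003])]
top psu [array([ 0.589,  0.052, -0.001]), array([0.677, 0.023, 0.032])]
scene socket_end [array([0.609, 0.097, 0.033]), array([ 0.59 ,  0.048, -0.001])]
scene plug_end []
scene psu [array([0.59 , 0.049, 0.001])]
```

{"fn": "servo_tool", "kwargs": {"rows": [1,0,-0.015,0,0,1,0.01,0,0,0,1,0.01,0,0,0,1,0,0,0,0]}}

```text
time: 8.78
position: [0.6559, 0.1012, 0.0137]
tool_rot: [0.968, -0.25, 0.001, 0.0]
ft_force: [0.3, 0.1, 0.7]
grip_width: 0.0003
grip_force: 0.0
```

```bash
python3 see.py 67
```

```text
t 8.78 tcp [0.656 0.101 0.014] yaw -29.0 F [0.3 0.1 0.7]
psu [0.592 0.052 0.004] 0.7
FIT [0.5867 0.052 ] yaw 66.1 cost 0.017 | intake frame xc -0.0907 yc 0.0232 yaw 71.1
```

{"fn": "servo_tool", "kwargs": {"rows": [1,0.001,0.008,0,0,1,0.001,0.008,0,2,1,0.001,0.008,0,3,1,0.001,0.008,0,3,1,0.001,0.008,0,3]}}

```text
time: 9.45
position: [0.6403, 0.0663, 0.015]
tool_rot: [0.939, -0.344, 0.004, -0.002]
ft_force: [5.3, 2.7, -1.3]
grip_width: 0.0005
grip_force: 2.7
```

```bash
python3 see.py 55
```

```text
t 9.45 tcp [0.64  0.066 0.015] yaw -40.2 F [ 5.3  2.7 -1.3]
psu [0.674 0.024 0.003] 0.65
```

{"fn": "servo_tool", "kwargs": {"rows": [1,0,-0.015,0,0,1,0,0,-0.035,0,1,0,0,-0.035,0,1,-0.03,0,-0.03,0,1,-0.04,0,0,0]}}

```text
time: 10.12
position: [0.5995, 0.1212, 0.1194]
tool_rot: [0.939, -0.343, 0.006, -0.002]
ft_force: [1.5, 1.5, 0.4]
grip_width: 0.0002
grip_force: 0.0
```

{"fn": "servo_tool", "kwargs": {"rows": [1,-0.04,0,-0.02,0,1,-0.02,0,0,0]}}

```text
time: 10.28
position: [0.5452, 0.1614, 0.1342]
tool_rot: [0.94, -0.341, -0.001, 0.0]
ft_force: [0.4, -0.1, -0.2]
grip_width: 0.0004
grip_force: 0.0
```

```bash
python3 see.py 55 intake;python3 -c "
from h import *
S=psu_pose()"
```

```text
t 10.28 tcp [0.545 0.161 0.134] yaw -39.8 F [ 0.4 -0.1 -0.2]
psu [0.575 0.037 0.002] 0.72
socket_end [0.602 0.071 0.033] 0.68
plug_end [ 0.548 -0.003  0.03 ] 0.78
yaw 53.8 len 0.092069647550102
FIT [ 0.6699 -0.0728] yaw 40.7 cost 1.0 | intake frame xc 0.0031 yc -0.0939 yaw 45.7
top socket_end [array([0.606, 0.081, 0.028])]
top plug_end [array([ 0.545, -0.009,  0.03 ])]
top psu [array([0.57 , 0.036, 0.001])]
scene socket_end [array([0.604, 0.077, 0.032])]
scene plug_end [array([ 0.542, -0.004,  0.034])]
scene psu [array([0.574, 0.032, 0.001])]
```

{"fn": "servo_tool", "kwargs": {"rows": [1,0.0117,0.0333,0,0,1,0.0117,0.0333,0,0,1,0.0117,0.0333,0,0,1,0.0117,0.0333,0,0,1,0.0117,0.0333,0,0]}}

```text
time: 11.4
position: [0.4868, -0.0071, 0.1323]
tool_rot: [0.94, -0.341, 0.0, 0.0]
ft_force: [0.6, -0.1, 0.9]
grip_width: 0.0005
grip_force: 0.0
```

{"fn": "servo_tool", "kwargs": {"rows": [1,0,0,0.03,0,1,0,0,0.03,0,1,0,0,0.03,0,1,0,0,0.026,0,1,0,0,0,0]}}

```text
time: 11.82
position: [0.4843, -0.0055, 0.0124]
tool_rot: [0.94, -0.342, -0.004, 0.0]
ft_force: [-1.4, -0.8, -0.3]
grip_width: 0.0006
grip_force: 0.0
```

```bash
python3 see.py 55 intake
```

```text
t 11.82 tcp [ 0.484 -0.006  0.012] yaw -40.0 F [-1.4 -0.8 -0.3]
psu [0.574 0.036 0.   ] 0.6
plug_end [ 0.55  -0.003  0.031] 0.94
intake [0.676 0.021 0.002] 0.92
FIT [0.5724 0.0365] yaw 56.1 cost 0.004 | intake frame xc -0.1035 yc 0.0065 yaw 61.1
```

{"fn": "servo_tool", "kwargs": {"rows": [1,-0.001,-0.009,0,0,1,-0.001,-0.009,0,0,1,-0.001,-0.008,0,0,1,-0.001,-0.008,0,0,1,-0.001,-0.008,0,2]}}

```text
time: 12.53
position: [0.5053, 0.0293, 0.0169]
tool_rot: [0.934, -0.356, -0.005, 0.003]
ft_force: [-12.4, -13.1, 14.5]
grip_width: 0.0004
grip_force: 10.1
```

{"fn": "servo_tool", "kwargs": {"rows": [1,-0.001,-0.008,0,3,1,-0.001,-0.008,0,3,1,-0.001,-0.008,0,3]}}

```text
time: 12.78
position: [0.5146, 0.0485, 0.0169]
tool_rot: [0.903, -0.429, -0.01, 0.006]
ft_force: [-18.6, -11.7, 21.0]
grip_width: 0.0005
grip_force: 13.0
```

```bash
python3 see.py 40 intake
```

```text
t 12.78 tcp [0.515 0.049 0.017] yaw -50.8 F [-18.6 -11.7  21. ]
psu [0.594 0.054 0.001] 0.88
plug_end [0.553 0.024 0.031] 0.93
intake [0.674 0.021 0.002] 0.86
FIT [0.4539 0.1337] yaw 71.5 cost 1.0 | intake frame xc -0.2301 yc 0.0930 yaw 76.5
```

{"fn": "servo_tool", "kwargs": {"rows": [1,0,0.012,-0.004,0,1,0,0,0,0]}}

```text
time: 13.25
position: [0.5149, 0.0414, 0.0209]
tool_rot: [0.903, -0.43, -0.0, 0.0]
ft_force: [0.3, 0.1, 0.3]
grip_width: 0.0006
grip_force: 0.0
```

```bash
python3 see.py 45 intake w4.png;python3 -c "
from h import *
S=psu_pose()"
```

```text
t 13.25 tcp [0.515 0.041 0.021] yaw -50.9 F [0.3 0.1 0.3]
psu [0.594 0.051 0.001] 0.71
plug_end [0.555 0.023 0.032] 0.63
intake [0.676 0.024 0.   ] 0.76
FIT [0.4535 0.1309] yaw 76.5 cost 1.0 | intake frame xc -0.2302 yc 0.0902 yaw 81.5
top socket_end [array([0.634, 0.085, 0.027])]
top plug_end [array([0.551, 0.016, 0.03 ])]
top psu []
scene socket_end [array([0.633, 0.083, 0.026])]
scene plug_end [array([0.55 , 0.018, 0.035])]
scene psu [array([ 0.591,  0.048, -0.002])]
```

{"fn": "servo_tool", "kwargs": {"rows": [1,-0.01,0,0,0,1,0,-0.007,0,0,1,0,-0.007,0,1,1,0,0,0,0,1,0,0.012,0,0]}}

```text
time: 14.37
position: [0.5111, 0.0516, 0.0203]
tool_rot: [0.899, -0.437, -0.0, 0.0]
ft_force: [0.0, 0.1, -0.8]
grip_width: 0.0002
grip_force: 0.0
```

{"fn": "servo_tool", "kwargs": {"rows": [1,0,0.012,-0.03,0,1,0,0,-0.035,0,1,0,0,-0.035,0]}}

```text
time: 14.62
position: [0.4999, 0.0434, 0.1204]
tool_rot: [0.899, -0.438, -0.002, 0.001]
ft_force: [1.2, 1.1, -0.1]
grip_width: -0.0001
grip_force: 0.0
```

```bash
python3 - <<'E'
s=open('h.py').read()
s=s.replace('    if m: r["region"]=m[0]["region"]','    if m: r["region"]=[x["region"] for x in m]')
s=s.replace('def fit(q,reg,x0):','''def fit(q,reg,x0):
    if isinstance(reg,list):
        h=np.zeros((384,512),np.uint8);cv2.fillConvexPoly(h,cv2.convexHull(model(q,*x0).astype(np.float32)).astype(np.int32),1)
        reg=max(reg,key=lambda g:(g&(h>0)).sum()/((g|(h>0)).sum()))''')
open('h.py','w').write(s)
E
python3 see.py 35 intake;python3 -c "
from h import *
S=psu_pose()"
```

```text
t 14.62 tcp [0.5   0.043 0.12 ] yaw -52.0 F [ 1.2  1.1 -0.1]
psu [0.595 0.052 0.001] 0.83
socket_end [0.637 0.081 0.034] 0.82
plug_end [0.56  0.025 0.034] 0.76
intake [0.676 0.02  0.001] 0.96
yaw 36.3 len 0.09486738111700986
FIT [0.5933 0.0534] yaw 37.9 cost 0.013 | intake frame xc -0.0842 yc 0.0252 yaw 42.9
top socket_end []
top plug_end [array([0.557, 0.021, 0.033]), array([0.678, 0.023, 0.033])]
top psu []
scene socket_end [array([0.635, 0.085, 0.028])]
scene plug_end [array([0.552, 0.021, 0.031])]
scene psu [array([ 0.595,  0.052, -0.001])]
```

{"fn": "servo_tool", "kwargs": {"rows": [1,-0.0127,-0.0305,0,0,1,-0.0127,-0.0305,0,0,1,-0.0127,-0.0305,0,0,1,-0.0127,-0.0305,0,0,1,0,0,0,0]}}

```text
time: 15.73
position: [0.5703, 0.1627, 0.1205]
tool_rot: [0.9, -0.436, 0.002, -0.002]
ft_force: [0.7, 0.2, -0.1]
grip_width: 0.0004
grip_force: 0.0
```

{"fn": "servo_tool", "kwargs": {"rows": [1,0,0,0.034,0,1,0,0,0.034,0,1,0,0,0.034,0,1,0,0,0,0]}}

```text
time: 16.07
position: [0.5604, 0.1572, 0.0118]
tool_rot: [0.899, -0.438, -0.006, 0.004]
ft_force: [-1.7, -0.9, -0.1]
grip_width: 0.0002
grip_force: 0.0
```

```bash
python3 see.py 37 intake
```

```text
t 16.07 tcp [0.56  0.157 0.012] yaw -52.0 F [-1.7 -0.9 -0.1]
psu [0.596 0.049 0.001] 0.58
socket_end [0.632 0.079 0.034] 0.83
plug_end [0.556 0.026 0.034] 0.58
yaw 34.9 len 0.092352097972921
FIT [0.594  0.0534] yaw 37.9 cost 0.006 | intake frame xc -0.0835 yc 0.0252 yaw 42.9
```

{"fn": "servo_tool", "kwargs": {"rows": [1,0.01,-0.009,-0.004,0,1,0.01,0,0,0,1,0.01,0,0,0,1,0.008,0,0,0,1,0.008,0,0,0]}}

```text
time: 16.78
position: [0.6015, 0.1313, 0.0247]
tool_rot: [0.898, -0.44, -0.002, -0.003]
ft_force: [-3.5, 14.5, 10.4]
grip_width: 0.0007
grip_force: 7.3
```

{"fn": "servo_tool", "kwargs": {"rows": [1,0.008,0,0,2,1,0.008,0,0,3,1,0.008,0,0,3]}}

```text
time: 17.03
position: [0.6165, 0.112, 0.0248]
tool_rot: [0.865, -0.502, -0.001, -0.004]
ft_force: [-1.3, 14.2, 7.6]
grip_width: 0.0003
grip_force: 6.6
```

```bash
python3 see.py 25 intake;python3 -c "
from h import *
S=psu_pose()"
```

```text
t 17.03 tcp [0.616 0.112 0.025] yaw -60.3 F [-1.3 14.2  7.6]
socket_end [0.65  0.04  0.034] 0.72
FIT [0.6023 0.02  ] yaw 25.9 cost 0.007 | intake frame xc -0.0723 yc -0.0073 yaw 30.9
top socket_end [array([0.649, 0.043, 0.026])]
top plug_end [array([ 0.553, -0.003,  0.03 ])]
top psu [array([0.603, 0.022, 0.001])]
scene socket_end [array([0.646, 0.044, 0.028])]
scene plug_end []
scene psu []
```

{"fn": "servo_tool", "kwargs": {"rows": [1,-0.02,0,0,0,1,0,0,-0.035,0,1,0,0,-0.035,-7,1,0,0,-0.03,-7,1,0,0,0,-7]}}

```text
time: 18.15
position: [0.6112, 0.1248, 0.1299]
tool_rot: [0.944, -0.331, 0.007, -0.002]
ft_force: [0.6, -0.7, 0.2]
grip_width: 0.0003
grip_force: 0.0
```

{"fn": "servo_tool", "kwargs": {"rows": [1,0,0,0,-7,1,0,0,0,-7,1,0,0,0,-7,1,0,0,0,-7,1,0,0,0,-7]}}

```text
time: 18.57
position: [0.6063, 0.1243, 0.1233]
tool_rot: [0.999, -0.032, 0.001, 0.0]
ft_force: [0.0, -0.7, 0.3]
grip_width: 0.0004
grip_force: 0.0
```

{"fn": "servo_tool", "kwargs": {"rows": [1,0,0,0,-7,1,0,0,0,-7,1,0,0,0,0]}}

```text
time: 18.82
position: [0.6062, 0.1244, 0.1231]
tool_rot: [0.996, 0.088, 0.001, 0.0]
ft_force: [0.1, 0.4, 0.3]
grip_width: 0.0003
grip_force: 0.0
```

```bash
python3 -c "
from h import *
o=robot.get_obs();print(o['position'],o['time'],math.degrees(2*math.atan2(o['tool_rot'][1],o['tool_rot'][0])))
S=psu_pose()"
```

```text
[0.60621437 0.12439647 0.12310631] 18.8167 10.12375474585379
top socket_end [array([0.649, 0.044, 0.028])]
top plug_end [array([ 0.555, -0.003,  0.032])]
top psu [array([ 0.602,  0.019, -0.001]), array([0.649, 0.043, 0.027])]
scene socket_end [array([0.648, 0.042, 0.03 ])]
scene plug_end [array([ 0.553, -0.001,  0.033])]
scene psu [array([ 0.604,  0.016, -0.001])]
```

{"fn": "servo_tool", "kwargs": {"rows": [1,-0.031,0.019,0,0,1,-0.031,0.019,0,0,1,-0.031,0.019,0,0,1,-0.031,0.019,0,0,1,0,0,0,0]}}

```text
time: 19.63
position: [0.4898, 0.0268, 0.1215]
tool_rot: [0.996, 0.086, -0.005, -0.0]
ft_force: [0.5, -1.0, -0.6]
grip_width: 0.0006
grip_force: 0.0
```

{"fn": "servo_tool", "kwargs": {"rows": [1,0,0,0.035,0,1,0,0,0.035,0,1,0,0,0.033,0,1,0,0,0,0]}}

```text
time: 19.97
position: [0.4931, 0.0294, 0.014]
tool_rot: [0.996, 0.087, -0.006, -0.001]
ft_force: [-0.7, 0.5, 0.2]
grip_width: 0.0005
grip_force: 0.0
```

```bash
python3 see.py 25 intake,intake_face
```

```text
t 19.97 tcp [0.493 0.029 0.014] yaw 10.0 F [-0.7  0.5  0.2]
psu [0.602 0.019 0.001] 0.74
FIT [0.6014 0.0204] yaw 24.9 cost 0.007 | intake frame xc -0.0732 yc -0.0070 yaw 29.9
```

{"fn": "servo_tool", "kwargs": {"rows": [1,0.01,0.006,-0.003,0,1,0.01,0,0,0,1,0.01,0,0,0,1,0.008,0,0,0,1,0.008,0,0,1]}}

```text
time: 20.73
position: [0.5313, 0.0307, 0.0234]
tool_rot: [0.997, 0.081, -0.013, -0.001]
ft_force: [-28.9, -10.6, 24.5]
grip_width: 0.0005
grip_force: 15.2
```

{"fn": "servo_tool", "kwargs": {"rows": [1,0.008,0,0,2,1,0.008,0,0,2,1,0.008,0,0,2]}}

```text
time: 20.98
position: [0.5303, 0.0336, 0.0234]
tool_rot: [0.999, 0.031, -0.038, -0.001]
ft_force: [-62.6, -18.6, 59.9]
grip_width: 0.0007
grip_force: 34.2
```

```bash
python3 see.py 15 intake,intake_face;python3 -c "
from h import *
S=psu_pose()"
```

```text
t 20.98 tcp [0.53  0.034 0.023] yaw 3.5 F [-62.6 -18.6  59.9]
psu [0.607 0.021 0.   ] 0.66
socket_end [0.652 0.038 0.033] 0.78
FIT [0.6038 0.0223] yaw 23.5 cost 0.013 | intake frame xc -0.0710 yc -0.0049 yaw 28.5
top socket_end []
top plug_end [array([0.559, 0.001, 0.031])]
top psu [array([ 0.602,  0.026, -0.   ])]
scene socket_end [array([0.653, 0.039, 0.032])]
scene plug_end [array([0.552, 0.   , 0.032])]
scene psu [array([ 0.606,  0.017, -0.   ])]
```

{"fn": "servo_tool", "kwargs": {"rows": [1,-0.015,0,0,0,1,-0.015,0,0,0,1,-0.012,0,0,0,1,0,0,0,0]}}

```text
time: 22.07
position: [0.5223, 0.0319, 0.0236]
tool_rot: [1.0, 0.026, -0.001, -0.0]
ft_force: [-0.0, -0.2, -0.4]
grip_width: 0.0005
grip_force: 0.0
```

```bash
python3 see.py 23 intake,intake_face;python3 -c "
from h import *
o=robot.get_obs();print(Rot.from_quat(o['tool_rot']).as_matrix()[:,2],o['q'])"
```

```text
t 22.07 tcp [0.522 0.032 0.024] yaw 3.0 F [-0.  -0.2 -0.4]
psu [ 0.607  0.019 -0.   ] 0.96
socket_end [0.652 0.041 0.032] 0.62
FIT [0.604  0.0225] yaw 22.9 cost 0.012 | intake frame xc -0.0709 yc -0.0047 yaw 27.9
[ 1.45658024e-03 -2.02364227e-04 -9.99998919e-01] [-1.52111807e-01  6.72720410e-01  1.81213057e+00  3.39397843e-05
  6.55271250e-01  1.36528332e+00]
```

{"fn": "servo_tool", "kwargs": {"rows": [1,0.008,0,0,0,1,0.008,0,-0.004,0,1,0.008,0,-0.004,0,1,0.007,0,-0.004,0,1,0,0,0,0]}}

```text
time: 22.83
position: [0.5472, 0.0358, 0.0317]
tool_rot: [1.0, 0.027, -0.011, -0.002]
ft_force: [-10.2, 3.1, -3.4]
grip_width: 0.0007
grip_force: 4.7
```

```bash
python3 see.py 23 intake,intake_face
```

```text
t 22.83 tcp [0.547 0.036 0.032] yaw 3.1 F [-10.2   3.1  -3.4]
psu [0.612 0.032 0.003] 0.78
socket_end [0.663 0.04  0.03 ] 0.58
intake [0.676 0.021 0.002] 0.58
intake_face [0.676 0.024 0.037] 0.76
FIT [0.6111 0.0333] yaw 13.3 cost 0.009 | intake frame xc -0.0647 yc 0.0067 yaw 18.3
```

{"fn": "servo_tool", "kwargs": {"rows": [1,0.007,0,0,1,1,0.007,0,0,2,1,0.006,0,0,2,1,0,0,0,0]}}

```text
time: 23.52
position: [0.5473, 0.0395, 0.0295]
tool_rot: [0.999, -0.016, -0.031, -0.004]
ft_force: [-35.6, 7.3, 14.2]
grip_width: 0.0006
grip_force: 16.7
```

```bash
python3 see.py 8 intake,intake_face
```

```text
t 23.52 tcp [0.547 0.039 0.03 ] yaw -1.8 F [-35.6   7.3  14.2]
psu [0.613 0.037 0.002] 0.86
socket_end [0.664 0.041 0.034] 0.87
intake [0.677 0.019 0.002] 0.92
intake_face [0.676 0.023 0.034] 0.66
FIT [0.6122 0.0348] yaw 12.1 cost 0.011 | intake frame xc -0.0637 yc 0.0083 yaw 17.1
```

{"fn": "servo_tool", "kwargs": {"rows": [1,-0.018,0,0,0,1,-0.018,0,0,0,1,0,-0.016,0,0,1,0,-0.016,0,0,1,0,0,0,0]}}

```text
time: 24.28
position: [0.5416, 0.0691, 0.0342]
tool_rot: [1.0, -0.016, -0.0, -0.0]
ft_force: [-0.6, 0.0, -0.9]
grip_width: 0.0005
grip_force: 0.2
```

```bash
python3 see.py 12
```

```text
t 24.28 tcp [0.542 0.069 0.034] yaw -1.9 F [-0.6  0.  -0.9]
psu [0.614 0.03  0.003] 0.8
socket_end [0.664 0.04  0.032] 0.58
FIT [0.6122 0.0348] yaw 12.1 cost 0.013 | intake frame xc -0.0638 yc 0.0083 yaw 17.1
```

{"fn": "servo_tool", "kwargs": {"rows": [1,0.007,0,-0.003,0,1,0.007,0,-0.003,0,1,0.007,0,-0.001,0,1,0,0,0,0]}}

```text
time: 24.87
position: [0.5656, 0.0656, 0.0419]
tool_rot: [1.0, -0.017, 0.003, 0.0]
ft_force: [1.2, -0.1, 0.6]
grip_width: 0.0005
grip_force: 0.0
```

```bash
python3 see.py 8
```

```text
t 24.87 tcp [0.566 0.066 0.042] yaw -2.0 F [ 1.2 -0.1  0.6]
socket_end [0.668 0.04  0.035] 0.78
FIT [0.6152 0.0375] yaw 7.9 cost 0.02 | intake frame xc -0.0610 yc 0.0112 yaw 12.9
```

```bash
python3 see.py 2 "" w5.png;python3 -c "
from h import *
S=psu_pose()"
```

```text
t 25.12 tcp [0.562 0.066 0.041] yaw -2.0 F [ 0.4 -0.8  0.2]
psu [0.62  0.036 0.003] 0.66
socket_end [0.668 0.04  0.032] 0.93
plug_end [ 0.586  0.274 -0.005] 0.48
yaw -70.7 len 0.2514275044620218
FIT [0.6155 0.0375] yaw 8.0 cost 0.013 | intake frame xc -0.0607 yc 0.0112 yaw 13.0
top socket_end []
top plug_end [array([0.566, 0.027, 0.03 ])]
top psu [array([0.616, 0.039, 0.001])]
scene socket_end [array([0.667, 0.044, 0.033])]
scene plug_end [array([0.561, 0.031, 0.035])]
scene psu [array([0.615, 0.035, 0.001])]
```

View pics/w5.png

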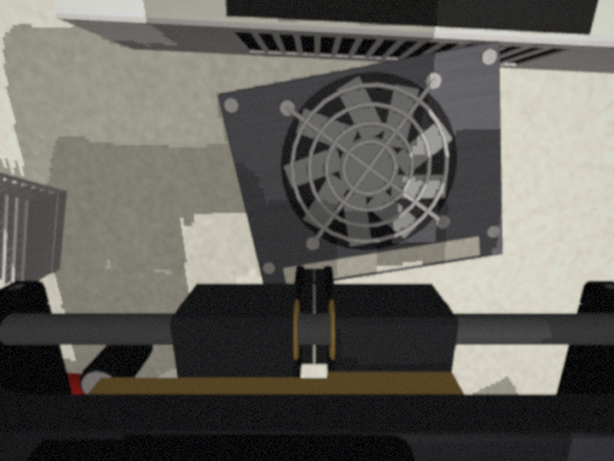

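{"fn": "servo_tool", "kwargs": {"rows": [1,-0.015,0,0,0,1,0,0,-0.027,0,1,0,0,-0.027,0,1,0,0,-0.027,0,1,0.028,-0.0233,0,0]}}

```text
time: 26.18
position: [0.5739, 0.087, 0.1267]
tool_rot: [1.0, -0.018, 0.0, 0.001]
ft_force: [0.5, -0.5, 0.6]
grip_width: 0.0004
grip_force: 0.0
```

{"fn": "servo_tool", "kwargs": {"rows": [1,0.028,-0.0233,0,0,1,0.028,-0.0233,0,0,1,0,0,0,0,1,0,0,0,0]}}

```text
time: 26.52
position: [0.6346, 0.135, 0.122]
tool_rot: [1.0, -0.016, 0.0, 0.0]
ft_force: [-0.9, 1.0, -1.2]
grip_width: 0.0003
grip_force: 0.0
```

{"fn": "servo_tool", "kwargs": {"rows": [1,0,0,0.034,0,1,0,0,0.034,0,1,0,0,0.03,0,1,0,0,0,0]}}

```text
time: 26.85
position: [0.6264, 0.1327, 0.0179]
tool_rot: [1.0, -0.017, -0.008, 0.001]
ft_force: [-0.6, 0.2, -0.9]
grip_width: 0.0008
grip_force: 0.0
```

```bash
python3 see.py 8;python3 -c "
from h import *
S=psu_pose()"
```

```text
t 26.85 tcp [0.626 0.133 0.018] yaw -2.0 F [-0.6  0.2 -0.9]
psu [0.618 0.034 0.   ] 0.88
socket_end [0.666 0.042 0.034] 0.6
FIT [0.6126 0.0384] yaw 3.8 cost 0.037 | intake frame xc -0.0636 yc 0.0119 yaw 8.8
top socket_end []
top plug_end [array([0.567, 0.027, 0.033])]
top psu [array([0.614, 0.04 , 0.001])]
scene socket_end [array([0.664, 0.044, 0.032]), array([0.618, 0.034, 0.004])]
scene plug_end []
scene psu [array([ 0.617,  0.034, -0.001])]
```

{"fn": "servo_tool", "kwargs": {"rows": [1,0,0.009,0,0,1,0,0.009,0,0,1,0,0.008,-0.002,0,1,0,0.008,-0.002,0,1,0,0,0,0]}}

```text
time: 27.92
position: [0.6329, 0.0992, 0.0283]
tool_rot: [1.0, -0.018, 0.0, -0.001]
ft_force: [1.6, 4.3, -2.8]
grip_width: 0.0006
grip_force: 2.2
```

```bash
python3 see.py 5;python3 -c "
from h import *
S=psu_pose()"
```

```text
t 27.92 tcp [0.633 0.099 0.028] yaw -2.1 F [ 1.6  4.3 -2.8]
psu [0.618 0.022 0.003] 0.96
socket_end [0.663 0.026 0.034] 0.59
FIT [0.6116 0.0251] yaw 4.2 cost 0.054 | intake frame xc -0.0635 yc -0.0014 yaw 9.2
top socket_end []
top plug_end [array([0.567, 0.015, 0.032])]
top psu [array([ 0.614,  0.025, -0.001])]
scene socket_end []
scene plug_end []
scene psu [array([0.617, 0.021, 0.002])]
```

{"fn": "servo_tool", "kwargs": {"rows": [1,0,0.008,0,0,1,0,0,0,0,1,0,-0.015,0,0,1,0,-0.01,-0.035,0,1,0,0,-0.035,0]}}

```text
time: 28.98
position: [0.6306, 0.1186, 0.0965]
tool_rot: [1.0, -0.016, -0.003, 0.0]
ft_force: [0.5, 0.1, -0.7]
grip_width: 0.0001
grip_force: 0.0
```

{"fn": "servo_tool", "kwargs": {"rows": [0,-0.04,0,-0.025,0,0,-0.04,0,0,0,-1,-0.04,0.02,0,0,-1,-0.02,0.035,0,0,-1,0,0.035,0,0]}}

```text
time: 29.4
position: [0.4904, 0.0345, 0.1205]
tool_rot: [1.0, -0.014, -0.004, 0.0]
ft_force: [0.3, 0.5, -0.4]
grip_width: 0.0257
grip_force: 0.0
```

```bash
python3 see.py 5 intake,intake_face;python3 -c "
from h import *
S=psu_pose()"
```

```text
t 29.4 tcp [0.49  0.034 0.12 ] yaw -1.7 F [ 0.3  0.5 -0.4]
psu [0.616 0.016 0.002] 0.71
plug_end [0.566 0.017 0.032] 0.66
intake_face [0.565 0.013 0.031] 0.33
FIT [0.6134 0.0169] yaw 4.7 cost 0.013 | intake frame xc -0.0610 yc -0.0094 yaw 9.7
top socket_end []
top plug_end [array([0.565, 0.011, 0.032])]
top psu [array([ 0.614,  0.016, -0.001])]
scene socket_end [array([0.665, 0.021, 0.028])]
scene plug_end [array([0.56 , 0.011, 0.036])]
scene psu [array([0.614, 0.013, 0.001])]
```

{"fn": "servo_tool", "kwargs": {"rows": [-0.38,0,0.004,0.034,3.3,-0.38,0,0,0.034,0,-0.38,0,0,0.028,0,-0.38,0,0,0,0,-0.38,0,0,0,0]}}

```text
time: 30.57
position: [0.4962, 0.029, 0.0234]
tool_rot: [0.999, -0.046, -0.002, -0.0]
ft_force: [-0.7, -0.6, 0.3]
grip_width: 0.0635
grip_force: 0.0
```

{"fn": "servo_tool", "kwargs": {"rows": [-0.38,0.02,0,0,0,-0.38,0.02,0,0,0,-0.38,0.008,0,0,0,-0.38,0,0,0,0]}}

```text
time: 30.9
position: [0.5468, 0.0243, 0.0261]
tool_rot: [0.999, -0.046, 0.001, 0.0]
ft_force: [-0.4, 0.3, -0.3]
grip_width: 0.0605
grip_force: 0.0
```

```bash
python3 see.py 5 intake,intake_face
```

```text
t 30.9 tcp [0.547 0.024 0.026] yaw -5.2 F [-0.4  0.3 -0.3]
psu [ 0.619  0.015 -0.   ] 0.88
socket_end [0.666 0.019 0.033] 0.92
intake_face [0.679 0.023 0.033] 0.92
FIT [0.6144 0.0168] yaw 4.6 cost 0.01 | intake frame xc -0.0600 yc -0.0094 yaw 9.6
```

{"fn": "servo_tool", "kwargs": {"rows": [-0.38,0.007,0,0,0,-0.38,0.007,0,-0.003,0,-0.38,0.007,0,-0.003,0,-0.38,0.005,0,-0.002,0,-0.38,0,0,0,0]}}

```text
time: 31.67
position: [0.5656, 0.0236, 0.0306]
tool_rot: [0.999, -0.045, -0.006, -0.001]
ft_force: [-6.0, 2.3, -1.1]
grip_width: 0.06
grip_force: 3.1
```

```bash
python3 see.py 0 intake,intake_face
```

```text
t 31.67 tcp [0.566 0.024 0.031] yaw -5.2 F [-6.   2.3 -1.1]
psu [0.628 0.017 0.001] 0.59
socket_end [0.678 0.011 0.034] 0.95
intake_face [0.678 0.022 0.032] 0.83
FIT [0.6261 0.0172] yaw -4.4 cost 0.017 | intake frame xc -0.0484 yc -0.0081 yaw 0.6
```

{"fn": "servo_tool", "kwargs": {"rows": [-0.38,0.007,0,-0.003,0,-0.38,0.006,0,-0.003,0,-0.38,0,0,0,0]}}

```text
time: 32.27
position: [0.5652, 0.0237, 0.0332]
tool_rot: [0.999, -0.044, -0.02, -0.001]
ft_force: [-19.1, 1.8, -5.0]
grip_width: 0.0596
grip_force: 9.5
```

{"fn": "servo_tool", "kwargs": {"rows": [-0.38,-0.02,0,0,0,1,-0.025,0,0,0,1,0,0,-0.035,0,1,0,0,-0.035,0,1,0,0,-0.03,0]}}

```text
time: 32.68
position: [0.5391, 0.025, 0.1395]
tool_rot: [0.999, -0.046, -0.0, -0.0]
ft_force: [1.6, -0.1, -0.4]
grip_width: 0.041
grip_force: 0.0
```

```bash
python3 see.py -4 intake,intake_face w6.png;python3 -c "
from h import *
S=psu_pose()"
```

```text
t 32.68 tcp [0.539 0.025 0.14 ] yaw -5.3 F [ 1.6 -0.1 -0.4]
psu [ 0.629  0.018 -0.   ] 0.71
socket_end [0.678 0.009 0.034] 0.75
intake [0.678 0.021 0.002] 0.88
intake_face [0.676 0.021 0.035] 0.58
FIT [0.399  0.1725] yaw 16.1 cost 0.0 | intake frame xc -0.2882 yc 0.1269 yaw 21.1
top socket_end []
top plug_end [array([0.576, 0.018, 0.032])]
top psu [array([0.625, 0.018, 0.002])]
scene socket_end [array([0.675, 0.015, 0.03 ])]
scene plug_end [array([0.571, 0.019, 0.034])]
scene psu [array([0.626, 0.013, 0.001])]
```

View pics/w6.png

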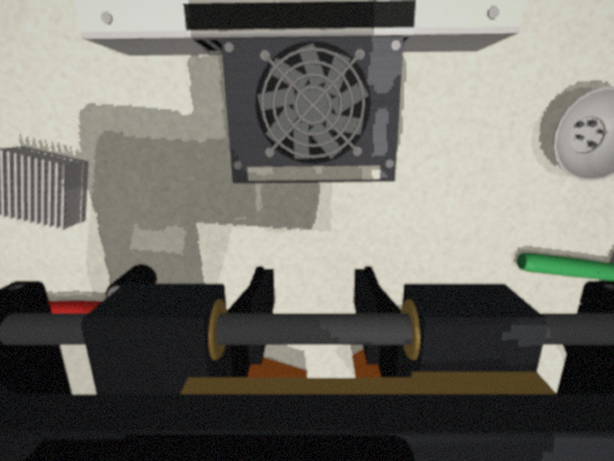

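Run:
```python
from h import *
p,q,o=wrist()
rs=[x["region"] for x in robot.outline_of(p,"psu")]
if rs: fit(q,rs,[.626,.017,math.radians(-5)])
g=cv2.GaussianBlur(cv2.cvtColor(p["pixels"],cv2.COLOR_RGB2GRAY),(3,3),0).astype(float)
def edge(c0,c1,r0,r1,z):
    d=np.abs(np.diff(g[r0:r1,c0:c1],axis=0));cs=np.arange(c0,c1);rr=r0+d.argmax(0)+.5
    W=unproj(q,np.c_[cs,rr],z);k=np.polyfit(W[:,1],W[:,0],1)
    for _ in range(3):
        e=np.abs(W[:,0]-np.polyval(k,W[:,1]));m=e<max(2*np.median(e),1e-3);k=np.polyfit(W[m,1],W[m,0],1)
    print("yaw",np.degrees(-np.arctan(k[0])),"x at y=.02",np.polyval(k,.02),m.mean())
edge(200,325,144,160,.066)   # rear edge of the case
edge(85,180,24,36,.064);edge(342,425,24,36,.064)  # top front edge of plate left / right
```

```text
FIT [0.6249 0.0176] yaw -4.7 cost 0.016 | intake frame xc -0.0496 yc -0.0078 yaw 0.3
yaw -4.854254623085127 x at y=.02 0.5766914134447835 1.0
yaw -0.6611428257222051 x at y=.02 0.6852902080897713 0.8
yaw -4.742417957079104 x at y=.02 0.6770751571612947 0.9036144578313253
```

```bash
python3 -c "
from rig import robot
print(robot.hand_in())"
```

```text
the job is handed in; nothing more can be done
None
```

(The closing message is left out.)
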